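Take the slab roller out of its fork

ROBOT

A 7-joint arm with a two-finger parallel gripper is mounted at the origin on the work surface. World frame = base frame: x ahead of the robot, y to its left, z up, the work surface at z = 0. Lengths are in m, angles in rad, forces in N, time in s.
With the tool pointing down it reaches from about 0.4 to 0.85 m from the base axis. Payload 6.9 kg.
Tool frame: the origin (TCP) lies between the finger pads; the fingertips stand bot.finger_overhang ahead of it and the grasp point (between the pads) lies 8 mm behind it (bot.finger_overhang is the distance from the TCP to the fingertips, in m); y points along the fingers, z is the direction in which the jaws open and shut, and the axes are right-handed (so a half turn about y gives the same grasp; the last joint's range is limited). The gripper opens to 85 mm and grips with 20 to 120 N. Pads are 22 mm wide; open, the fingers measure 114 mm over their backs; the gripper's body (76 mm by 85 mm) begins 54 mm behind the grasp point. The pads swing forward as they close: fully open they stand 13 mm farther back than shut.
Start: joints at [1.28, 0.507, -0.238, 1.5, 0.126, 1.149, -0.155], TCP at [0.242, -0.576, 0.242] pointing down, gripper open.
Joint ranges: [-3.08, 3.08], [-0.24, 2.05], [-1.43, 1.35], [0, 2.5], [-1.52, 4.66], [0.17, 1.96], [-2.89, 2.89]. Speed limits (rad/s): [2.39, 2.39, 3.14, 3.14, 3.14, 3.14, 3.14].

INTERFACE

Orientations are given as [roll, pitch, yaw] about the fixed x, y, z axes, in that order (R = Rz(yaw) Ry(pitch) Rx(roll)).
In Python, from station import bot gives the robot as it stands. The module is installed in compiled form; this text tells all that it offers.
- The arm moves only by the shell command python3 -m jog 'ROWS' [OPENING]. ROWS is JSON, a list of rows, each a list of 6 numbers: the shift along the tool's x, y, z in mm, then the turn, a rotation vector about the tool's x, y, z in degrees. A call has 1 to 5 rows; each row shifts and turns the pose as measured when the row begins, along the tool's axes as they then stand; what a row does not reach is not made up. A row lasts 1/8 s, in which the tool goes at most 62.5 mm and 10.7 degrees, less where a joint would pass 70% of its speed; a pose out of reach is approached as far as the arm can. A call is refused whole if a number of a shift passes 62.5 or a number of a turn 10.7, either way. A call with a gripper value outside its range is refused whole. OPENING is the opening, from 0 (shut) to 1 (fully open), set as the call begins (- or left out, the last holds). The fingers move at their own pace and stop on an object; the grip force is fixed at half the most. Time passes only in rows, so rows that do not move let the fingers close. It gives the time, the measured TCP pose, the force and the opening at its end, in the units of the state.
- bot.sense(): the state, without advancing time (a new reading comes with each control period).
- bot.read_camera(name): name is "scene" or "top" or "wrist"; returns a dict with "frame" (384x512x3 uint8, red, green, blue), "fovy" (degrees; the focal length in pixels is half the picture's height over the tangent of half this angle, whatever the lens; pixels are square), "cx", "cy" (the principal point, pixels), "pose" (4x4, takes a point from camera to world coordinates). Camera axes: x right, y down, z forward; pixel columns grow to the right and rows downward; lengths in m; the calibration is good to about 2 mm. A picture is of the moment at which its call begins. There is no depth.
- bot.close_job(): hands the job in, once; it reports no verdict.
The state is a dict: "clock": time; "joint_pos": joint angles; "qvel": joint speeds; "joint_torque": joint torques, N m; "tcp_pos": TCP position; "ee_rot": TCP orientation; "wrist_force": force on the tool from outside, world axes, zero at the start; "ft_torque": the same for the moment, N m; "gripper_width": finger opening in m.
Only numpy, scipy, OpenCV 4.12 (cv2) and the standard library are available. Lean on these libraries where they do the work, as an engineer would, in place of code of your own. Each camera call takes 0.05 s, during which the arm holds its last target.

TASK

Flip the yellow cam lever fully open while the orange slab roller still sits in its grey fork, then take that roller out through the sloping front slots and lower it into the wooden V-cradle, with both axle ends lying in the notches. Do not let the roller drop, leave the lever open and let go.

Things in the scene. Friction and masses are not known exactly. Their poses are not given: they have to be found in the camera images.
- fork: Fixed grey fork. Origin: bottom centre of its 120x150x10 mm base; y along the axle, slots open to -x. Cheeks y 52-60 mm either side, 160 high, open between. Axle pocket x=0, axle centre z 120, behind a 5 mm sill (x -7.5 to -13.5, top z 119), roof z 142; then the slot (22 mm high) slopes down 30 deg, ending x -45. Take axle by (x,z) (0,130), (-16,130), (-55,108), (-80,100) out; then it is free.
- cam_lever (a joint): Angle (rad) of the yellow lever: 0-0.12 at start (closed, cam holds axle down), 1.75 fully open; the axle lifts out from 1.3. Hinge along y at fork x 0, z 153 mm; 12 mm rod with 20 mm ball 85 mm from the hinge, at fork y +70. At angle j the ball is at fork x = 85 sin(j-0.35), z = 153+85 cos(j-0.35). Push its front rearwards (+x) and then down; friction (about 2 N) holds it where left.
- roller: Orange roller, 50 mm diameter, 90 mm long, about 0.45 kg, on a 12 mm steel axle 160 mm long overall. Origin at its centre, y along the axle (x, z turn as it spins). Starts in the fork, axle in both pockets, within 4 mm of the middle between the cheeks; grip it across its diameter from above. The white sleeve on the bench is only a spare.
- cradle: Fixed wooden cradle. Origin: bottom centre of its 130x160x10 mm board; z up, y along the axle to be laid in it. Two end pieces (y 58-70 mm either side) with 90 deg V notches open upwards, lips 65 mm high and 56 mm apart. Axle lying in the notches: centre x 0, z 45 mm, roller hanging between the end pieces clear of the board. Either way round is right.
Things that resemble listed ones, but are neither listed nor needed, are in the scene too. Several things have the shape of the cradle; the one meant has the colours described above.

How it is judged:
On the way, in this order (a step that is already met when the one before it is completed fails the run):
1. the cam lever is open (1.3 rad or more) with the roller still in its pockets (value of joint cam_lever above 1.3 rad and distance of roller from where it was at the start of the episode below 0.012 m), for 0.2 s.
2. the roller has left the slots (over 55 mm from its seat), lever still open (value of joint cam_lever above 1.3 rad and distance of roller from where it was at the start of the episode above 0.055 m), for 0.1 s.
At the end, for the whole second after the job is handed in: The roller lies at rest in the cradle with both axle ends in the V notches: its centre within 10 mm of the notch line, within 15 mm of the middle lengthways, 38 to 55 mm high, its axle within 10 degrees of the cradle's y axis; the cam lever is at 1.3 rad or more (x of roller in the frame of cradle between -0.01 and 0.01 m and y of roller in the frame of cradle between -0.015 and 0.015 m and z of roller in the frame of cradle between 0.038 and 0.055 m and angle between the y axis of roller and the y axis of cradle, either way round below 0.175 rad and value of joint cam_lever above 1.3 rad and linear speed of roller below 0.02 m/s and angular speed of roller below 0.3 rad/s); the robot touches nothing.
It fails at once if the roller falls freely (faster than 0.7 m/s while not held) (linear speed of roller above 0.7 m/s and contact force between the fingers and roller below 0.5 N).
It also fails if it takes over 54 s, if anything falls off the work surface, if the arm or the gripper's body presses on something with over 40 N, if the wrist force passes 120 N, or if a joint passes its speed limit or range.

## Working session

There is one attempt and no reset: what is moved stays moved. The work goes in short steps, Python scripts to look and compute and a shell command to move; the robot and the scene stay as the last step left them, time stands still between calls to the robot, and variables do not carry over. Pictures are saved under pics/ and viewed, and the job is handed in when it is done.

```bash
mkdir -p pics
python3 - <<'E'
from station import bot
import cv2,numpy as np
print(bot.sense(), bot.finger_overhang)
for n in ["scene","top","wrist"]:
    c=bot.read_camera(n); cv2.imwrite(f"pics/{n}0.png",c["frame"][:,:,::-1]); print(n,c["fovy"],c["cx"],c["cy"],np.round(c["pose"],4).tolist())
E
```

```text
{'clock': 0.0, 'joint_pos': array([ 1.2795068 ,  0.50833245, -0.23752418,  1.50115436,  0.12565866,
        1.1488838 , -0.15476922]), 'qvel': array([-0.00091945,  0.0005938 , -0.00046708, -0.00052661, -0.0002262 ,
       -0.0007218 , -0.00071171]), 'joint_torque': array([ 8.15348649e-04, -6.20609379e+01, -2.18658932e+00, -2.49663323e+01,
        1.27101180e-02,  1.18563103e-02,  6.33000596e-06]), 'tcp_pos': array([ 0.24128781, -0.5760137 ,  0.24142554]), 'ee_rot': array([-1.57259029e+00,  3.02243774e-06, -2.74477007e+00]), 'wrist_force': array([-0.42604228,  0.09119562,  0.36139596]), 'ft_torque': array([-0.0271505 , -0.0138123 , -0.01235597]), 'gripper_width': 0.0855162104676156} 0.011
scene 57.60897594009186 251.49089638660845 193.13510985443256 [[0.3918, 0.6467, -0.6544, 0.9862], [0.92, -0.2672, 0.2867, -0.1753], [0.0105, -0.7144, -0.6997, 0.5734], [0.0, 0.0, 0.0, 1.0]]
top 54.54276779449376 258.47947666918833 190.75930719923764 [[0.1243, -0.9707, 0.2056, 0.3626], [-0.9922, -0.1209, 0.0291, -0.0185], [-0.0034, -0.2076, -0.9782, 1.0004], [0.0, 0.0, 0.0, 1.0]]
wrist 61.71258821362853 255.76026802826854 194.50266955801416 [[0.3875, -0.8777, -0.2819, 0.315], [-0.9219, -0.3697, -0.1161, -0.5467], [-0.0023, 0.3048, -0.9524, 0.3739], [0.0, 0.0, 0.0, 1.0]]
```

View pics/scene0.png

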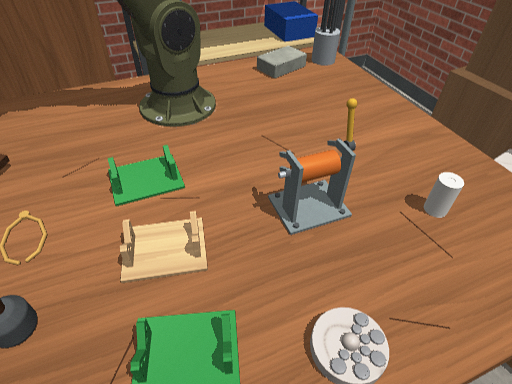

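View pics/top0.png

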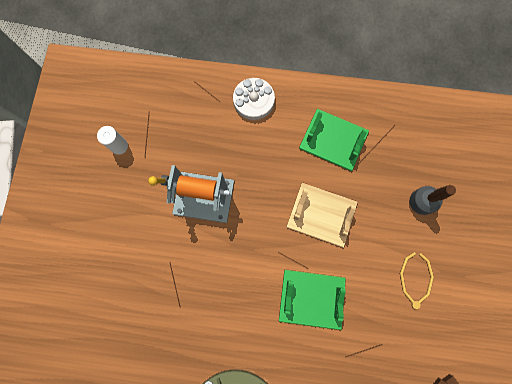

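View pics/wrist0.png

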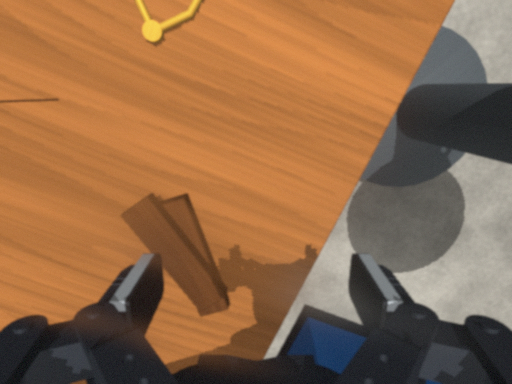

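The candidates are:
- **Roller:** orange one in the grey fork at scene (320,167) and top (196,187). The white sleeve at scene (444,195) is only the spare.
- **Cradle:** wooden one at scene (165,248) and top (322,215). The green lookalikes are at scene (146,178) and (187,350).
- **Lever:** yellow, with its ball at scene (351,103). The yellow ring at scene (22,238) is not it.

By the description I choose the fork roller, the wooden cradle and the ball lever. Next I check these in close crops.

Run:
```python
import cv2
def crop(src,x,y,w,h,s,o):
    i=cv2.imread(src)[y:y+h,x:x+w]; cv2.imwrite(o,cv2.resize(i,None,fx=s,fy=s,interpolation=cv2.INTER_CUBIC))
crop("pics/top0.png",140,155,110,80,7,"pics/t_fork.png")
crop("pics/top0.png",280,175,84,80,7,"pics/t_cr.png")
crop("pics/scene0.png",260,90,110,145,4,"pics/s_fork.png")
crop("pics/scene0.png",110,200,110,85,7,"pics/s_cr.png")
```

```text
(no output)
```

View pics/t_fork.png

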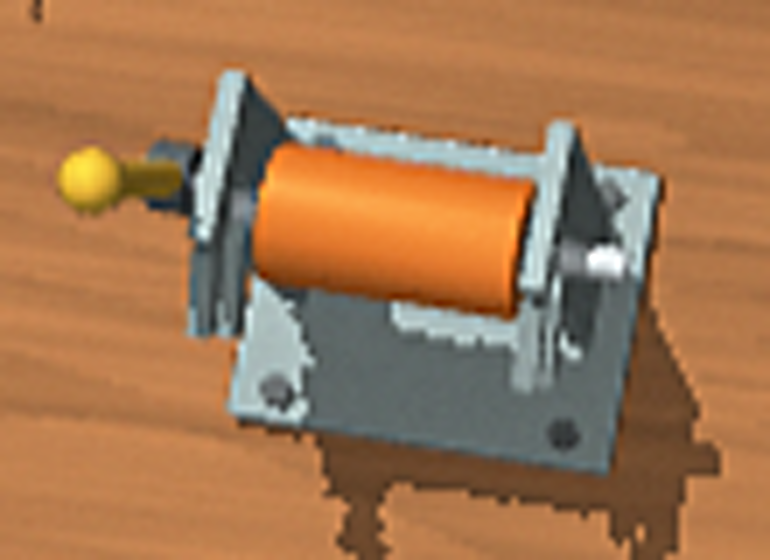

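View pics/t_cr.png

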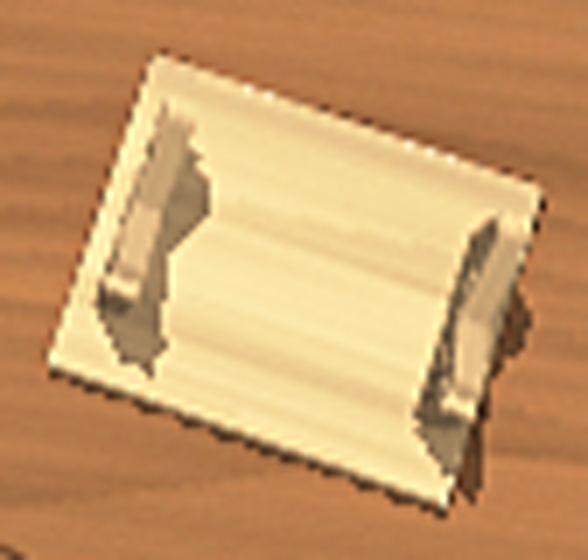

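View pics/s_fork.png

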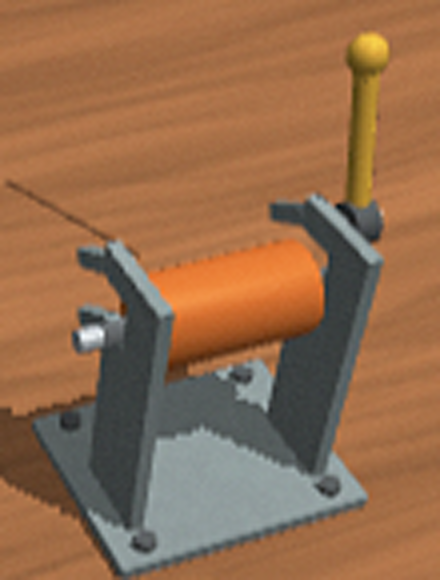

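View pics/s_cr.png

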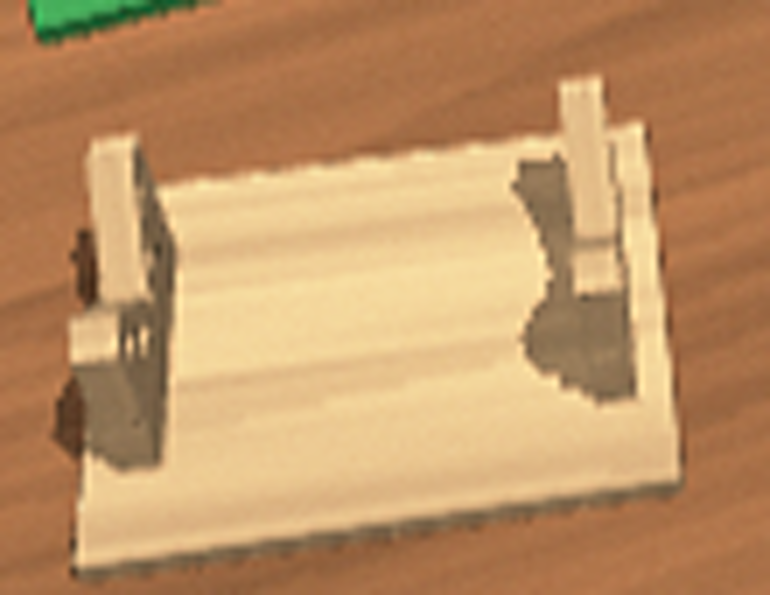

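```bash
cat > h.py <<'E'
import numpy as np
from scipy.optimize import least_squares
from scipy.spatial.transform import Rotation as Rn
from station import bot
def proj(c,P):
    P=np.atleast_2d(P); T=np.linalg.inv(c["pose"]); q=P@T[:3,:3].T+T[:3,3]
    f=192/np.tan(np.radians(c["fovy"]/2)); return np.c_[c["cx"]+f*q[:,0]/q[:,2],c["cy"]+f*q[:,1]/q[:,2]]
def pose(x,y,yaw,P):
    P=np.atleast_2d(np.array(P,float)); return P@Rn.from_euler('z',yaw).as_matrix().T+[x,y,0]
def world2row(d):  # world shift m -> tool mm at current pose
    R=Rn.from_euler('xyz',bot.sense()["ee_rot"]).as_matrix(); return R.T@np.array(d)*1000
E
python3 - <<'E'
from h import *
S=bot.read_camera("scene");T=bot.read_camera("top")
def u(p,x0,y0,s): return np.array([x0+(p[0]+.5)/s-.5,y0+(p[1]+.5)/s-.5])
tf=lambda p:u(p,140,155,7); sf=lambda p:u(p,260,90,4); tc=lambda p:u(p,280,175,7); sc=lambda p:u(p,110,200,7)
ob=[(T,tf((655,178)),(60,-75,10)),(T,tf((608,465)),(-60,-75,10)),(T,tf((232,408)),(-60,75,10)),
(S,sf((122,569)),(60,-75,10)),(S,sf((367,497)),(60,75,10)),(S,sf((35,425)),(-60,-75,10))]
ballob=[(T,tf((90,180))),(S,sf((368,54)))]
axob=[(T,tf((618,261))),(S,sf((88,340)))]
def r(p):
    e=[proj(c,pose(*p[:3],np.array(P)/1000))[0]-q for c,q,P in ob]
    b=[.085*np.sin(p[3]-.35),.07,.153+.085*np.cos(p[3]-.35)]
    e+=[proj(c,pose(*p[:3],b))[0]-q for c,q in ballob]
    e+=[proj(c,pose(*p[:3],[0,-.08+p[4],.12]))[0]-q for c,q in axob]
    return np.ravel(e)
s=least_squares(r,[.45,.1,-.1,.06,0]);print(s.x);print(s.fun.reshape(-1,2).round(1).tolist())
ob2=[(T,tc((160,57)),(65,80,10)),(T,tc((543,187)),(65,-80,10)),(T,tc((447,505)),(-65,-80,10)),(T,tc((50,362)),(-65,80,10)),
(S,sc((78,567)),(65,-80,10)),(S,sc((680,482)),(65,80,10)),(S,sc((645,122)),(-65,80,10))]
r2=lambda p:np.ravel([proj(c,pose(*p[:3],np.array(P)/1000))[0]-q for c,q,P in ob2])
s=least_squares(r2,[.45,-.1,-.2]);print(s.x);print(s.fun.reshape(-1,2).round(1).tolist())
E
```

```text
[ 0.53921245  0.15999604 -0.02883065  0.08949037  0.00349326]
[[0.3, -1.7], [-0.4, 0.4], [-1.7, 0.0], [-0.3, 0.7], [0.4, -0.4], [-1.4, -1.4], [-0.3, -0.6], [-1.0, 0.5], [-1.0, -0.6], [-0.9, 0.3]]
[ 0.53055315 -0.16525468 -0.22132423]
[[-1.2, -1.5], [0.3, -0.5], [-0.2, -0.3], [-1.0, -0.4], [-1.6, -0.3], [-0.1, -1.1], [-0.5, -0.3]]
```

The crops confirm the choice: wooden cradle with pale end pieces, orange roller between the grey cheeks, and lever ball at scene ≈(352,103). Next I rise and turn.

```bash
python3 -m jog '[[0,-35,0,0,-10.5,0],[0,-35,0,0,-10.5,0],[0,-35,0,0,-10.5,0],[0,-25,0,0,-10.5,0],[0,-20,0,0,-10.5,0]]' 0; python3 -m jog '[[0,0,0,0,-10.5,0],[0,0,0,0,-5,0]]'
python3 - <<'E'
from h import *
s=bot.sense();print(s["tcp_pos"],s["ee_rot"],s["gripper_width"],s["clock"])
print(world2row(np.array([.46,.2,.4])-s["tcp_pos"]))
E
```

```text
clock: 0.88
tcp_pos: [0.241, -0.5753, 0.3936]
ee_rot: [-1.575, 0.005, -1.806]
wrist_force: [-1.1, -0.0, 0.3]
gripper_width: 0.0003
clock: 1.12
tcp_pos: [0.2413, -0.5757, 0.3955]
ee_rot: [-1.572, 0.003, -1.527]
wrist_force: [-0.2, -0.1, -0.7]
gripper_width: -0.0001
[ 0.24130683 -0.57569927  0.39552705] [-1.57240334  0.0034619  -1.52693486] -0.00010255682112873898 1.125
[-765.375004     -2.22907648  252.49198304]
```

```bash
python3 -m jog '[[-60,0,18,0,4,0],[-60,0,18,0,0,0],[-60,0,18,0,0,0],[-60,0,18,0,0,0],[-60,0,18,0,0,0]]'; python3 -m jog '[[-60,0,18,0,0,0],[-60,0,18,0,0,0],[-60,0,18,0,0,0],[-60,0,18,0,0,0],[-60,0,18,0,0,0]]'; python3 -m jog '[[-40,0,18,0,0,0],[0,0,0,0,0,0]]'
python3 - <<'E'
from h import *
import cv2
c=bot.read_camera("wrist"); cv2.imwrite("pics/w1.png",c["frame"][:,:,::-1])
np.save("w1.npy",c,allow_pickle=True)
E
```

```text
clock: 1.75
tcp_pos: [0.3339, -0.2785, 0.3938]
ee_rot: [-1.573, 0.006, -1.606]
wrist_force: [1.7, 0.1, 0.0]
gripper_width: -0.0002
clock: 2.38
tcp_pos: [0.4323, 0.0177, 0.396]
ee_rot: [-1.569, 0.001, -1.609]
wrist_force: [2.1, -0.4, -0.2]
gripper_width: 0.0001
clock: 2.62
tcp_pos: [0.4521, 0.0634, 0.3965]
ee_rot: [-1.568, 0.003, -1.601]
wrist_force: [-1.0, -0.0, -0.3]
gripper_width: 0.0003
```

View pics/w1.png

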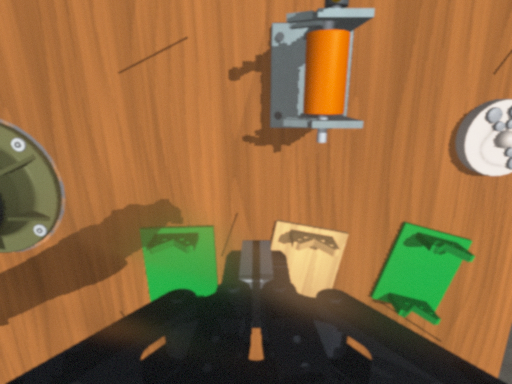

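The wrist picture shows the fork at (325,75) with the roller at (327,70), and the cradle partly at (310,255). The lever is off the top edge, so I move on 80 mm in y for a full view.

```bash
python3 -m jog '[[-50,0,20,0,0,0],[-40,0,10,0,0,0],[0,0,0,0,0,0]]'
python3 - <<'E'
from h import *
import cv2
c=bot.read_camera("wrist"); np.save("w2.npy",c,allow_pickle=True)
f=c["frame"][:,:,::-1]
x=[.5392,.16,-.0288]
print(proj(c,pose(*x,[[-.06,-.075,.01],[.06,-.075,.01],[-.06,.075,.01],[0,-.08,.12],[-.0225,.07,.235]])).round(1).tolist())
cv2.imwrite("pics/w2.png",cv2.resize(f[0:260,180:440],None,fx=2.3,fy=2.3,interpolation=cv2.INTER_CUBIC)); print(bot.sense()["tcp_pos"])
E
```

```text
clock: 3.05
tcp_pos: [0.4866, 0.1457, 0.3957]
ee_rot: [-1.569, -0.003, -1.615]
wrist_force: [0.6, 0.3, -0.7]
gripper_width: 0.0
[[250.4, 177.5], [322.5, 176.5], [248.5, 82.1], [293.9, 201.5], [286.8, 80.7]]
[0.48666681 0.14389119 0.39569632]
```

View pics/w2.png

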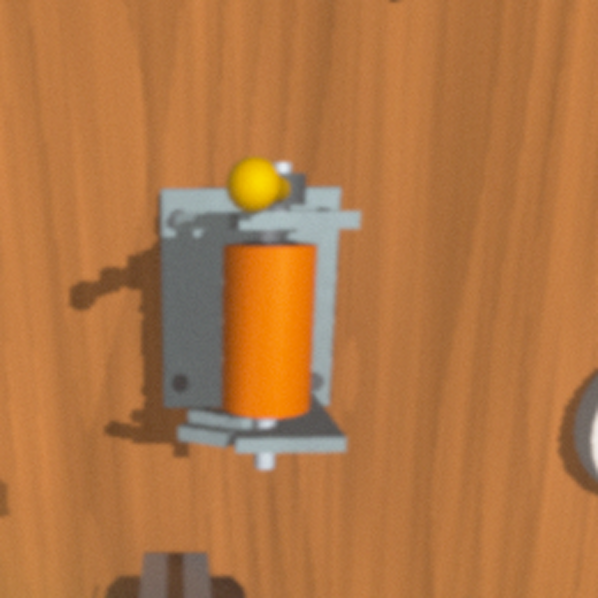

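Run:
```python
from h import *
S=bot.read_camera("scene");T=bot.read_camera("top"); W=np.load("w2.npy",allow_pickle=True).item()
def u(p,x0,y0,s): return np.array([x0+(p[0]+.5)/s-.5,y0+(p[1]+.5)/s-.5])
tf=lambda p:u(p,140,155,7); sf=lambda p:u(p,260,90,4); wf=lambda p:u(p,180,0,2.3)
ob=[(T,tf((655,178)),(60,-75,10)),(T,tf((608,465)),(-60,-75,10)),(T,tf((232,408)),(-60,75,10)),
(S,sf((122,569)),(60,-75,10)),(S,sf((367,497)),(60,75,10)),(S,sf((35,425)),(-60,-75,10)),
(W,wf((163,406)),(-60,-75,10)),(W,wf((161,188)),(-60,75,10)),(W,wf((341,187)),(60,75,10))]
ballob=[(T,tf((90,180))),(S,sf((368,54))),(W,wf((256,184)))]
axob=[(T,tf((618,261))),(S,sf((88,340))),(W,wf((265,466)))]
def r(p):
    e=[proj(c,pose(*p[:3],np.array(P)/1000))[0]-q for c,q,P in ob]
    b=[.085*np.sin(p[3]-.35),.07,.153+.085*np.cos(p[3]-.35)]
    e+=[proj(c,pose(*p[:3],b))[0]-q for c,q in ballob]
    e+=[proj(c,pose(*p[:3],[0,-.08+p[4],.12]))[0]-q for c,q in axob]
    return np.ravel(e)
s=least_squares(r,[.54,.16,-.03,.06,0]);print(s.x.round(4));print(s.fun.reshape(-1,2).round(1).tolist())
x=s.x
# tip centre (fork x,z) waypoints and world tcp
for j in [x[3],.3,.5,.7,.9,1.1,1.3,1.5,1.7,1.75]:
    ph=j-.35; b=[85*np.sin(ph),153+85*np.cos(ph)]; print(round(j,2),np.round(b),np.round(pose(*x[:3],[b[0]/1000,.074,b[1]/1000]),3))
p=bot.sense();print(p["tcp_pos"],p["ee_rot"])
```

```text
[ 5.400e-01  1.603e-01 -3.350e-02  1.041e-01  5.000e-04]
[[0.3, -1.9], [-0.6, 0.2], [-1.9, -0.4], [-0.1, 0.9], [0.7, -0.1], [-1.0, -1.3], [0.1, 0.9], [-0.4, 0.2], [0.2, -0.2], [-0.3, -1.7], [-0.1, 0.9], [-0.7, 0.3], [0.0, -0.6], [-2.1, 0.7], [-0.7, -1.5]]
0.1 [-21. 235.] [[0.522 0.235 0.235]]
0.3 [ -4. 238.] [[0.538 0.234 0.238]]
0.5 [ 13. 237.] [[0.555 0.234 0.237]]
0.7 [ 29. 233.] [[0.572 0.233 0.233]]
0.9 [ 44. 225.] [[0.587 0.233 0.225]]
1.1 [ 58. 215.] [[0.6   0.232 0.215]]
1.3 [ 69. 202.] [[0.612 0.232 0.202]]
1.5 [ 78. 188.] [[0.62  0.232 0.188]]
1.7 [ 83. 172.] [[0.625 0.232 0.172]]
1.75 [ 84. 167.] [[0.626 0.231 0.167]]
[0.48666049 0.14253068 0.39585213] [-1.56890228 -0.0051175  -1.61961993]
```

```bash
python3 -m jog '[[-47,40,-6,0,-0.9,0],[-47,40,-4,0,0,0],[0,40,0,0,0,0],[0,35,0,0,0,0],[0,0,0,0,0,0]]'
python3 - <<'E'
from h import *
import cv2
c=bot.read_camera("scene"); f=c["frame"][:,:,::-1]
cv2.imwrite("pics/s2.png",cv2.resize(f[50:240,240:440],None,fx=3,fy=3))
s=bot.sense();print(s["tcp_pos"],s["ee_rot"],world2row(np.array([.480,.236,.236])-s["tcp_pos"]))
E
```

```text
clock: 3.82
tcp_pos: [0.4849, 0.2266, 0.2376]
ee_rot: [-1.564, -0.01, -1.621]
wrist_force: [-0.1, -0.2, 0.1]
gripper_width: -0.0001
[0.48565899 0.22722759 0.23922236] [-1.56132968 -0.00881298 -1.62175906] [-8.50081579  3.08968953 -6.12804012]
```

View pics/s2.png

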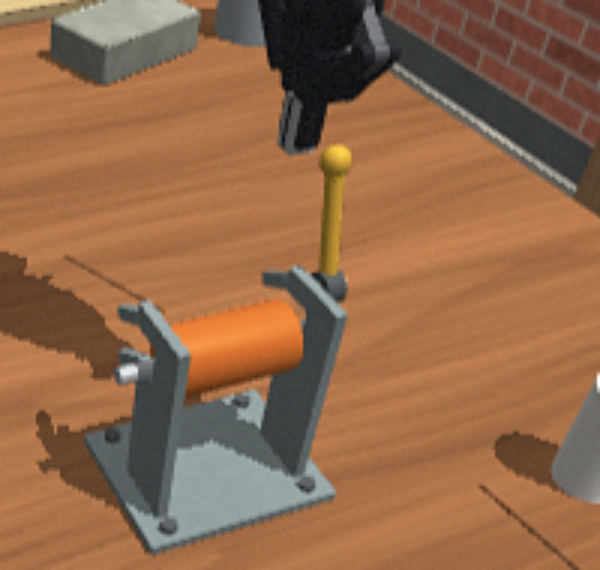

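The fingertips are in front of the ball and just below its centre, with the ball at crop (336,160). I push rearwards.

```bash
python3 -m jog '[[-9,0,10,0,-1,0],[0,0,18,0,0,0],[0,0,18,0,0,0],[0,0,18,0,0,0]]'; python3 -m jog '[[0,0,14,0,0,0],[0,0,0,0,0,0]]'
python3 - <<'E'
from h import *
import cv2
c=bot.read_camera("scene"); f=c["frame"][:,:,::-1]
cv2.imwrite("pics/s3.png",cv2.resize(f[50:240,240:440],None,fx=3,fy=3))
s=bot.sense();print(s["tcp_pos"],s["ee_rot"])
E
```

```text
clock: 4.38
tcp_pos: [0.5548, 0.2355, 0.2483]
ee_rot: [-1.553, -0.005, -1.604]
wrist_force: [-1.2, -0.1, -0.9]
gripper_width: 0.0001
clock: 4.62
tcp_pos: [0.5724, 0.2352, 0.2515]
ee_rot: [-1.549, -0.002, -1.607]
wrist_force: [-0.2, 0.6, -0.7]
gripper_width: 0.0001
[0.57167984 0.23548039 0.25156799] [-1.54936051 -0.0020557  -1.60594673]
```

View pics/s3.png

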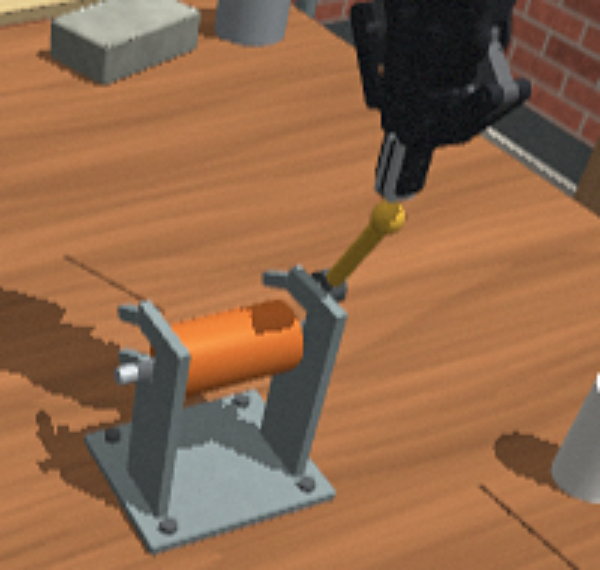

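```bash
python3 -m jog '[[0,15,12,-1.2,0,0],[0,19,10,0,0,0],[0,19,8,0,0,0],[0,18,6,0,0,0],[0,0,0,0,0,0]]'
python3 - <<'E'
from h import *
import cv2
c=bot.read_camera("scene"); f=c["frame"][:,:,::-1]
cv2.imwrite("pics/s4.png",cv2.resize(f[50:240,240:440],None,fx=3,fy=3))
s=bot.sense();print(s["tcp_pos"],s["ee_rot"],s["wrist_force"])
E
```

```text
clock: 5.3
tcp_pos: [0.6192, 0.2359, 0.1908]
ee_rot: [-1.544, 0.006, -1.61]
wrist_force: [-0.1, 0.4, 0.2]
gripper_width: 0.0002
[0.61904832 0.23634111 0.19163665] [-1.54291484  0.00686911 -1.60939356] [ 0.12434083 -0.23169178  0.50616572]
```

View pics/s4.png

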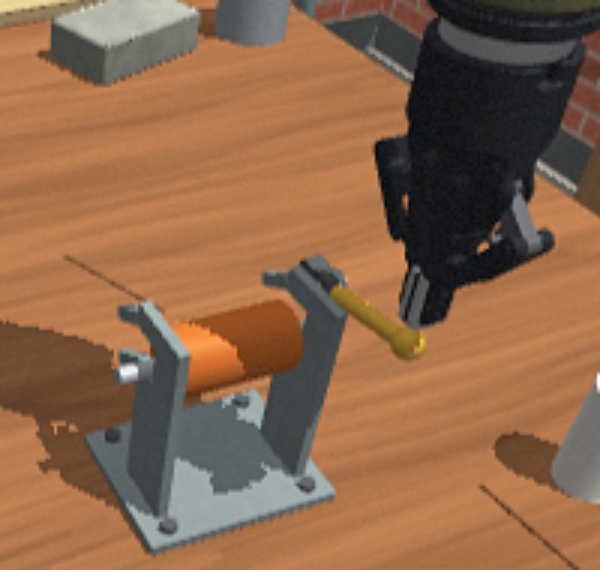

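The ball is almost down, at crop (408,345). I push the last bit until the stop is felt.

```bash
python3 -m jog '[[0,6,-2,-1.5,0,0],[0,6,0,0,0,0]]'
python3 -m jog '[[0,4,0,0,0,0]]'
python3 - <<'E'
from h import *
import cv2
c=bot.read_camera("scene"); f=c["frame"][:,:,::-1]
cv2.imwrite("pics/s5.png",cv2.resize(f[50:240,240:440],None,fx=3,fy=3))
for j in [1.5,1.6,1.7,1.75]:
    print(j,((proj(c,pose(.54,.1603,-.0335,[.085*np.sin(j-.35),.07,.153+.085*np.cos(j-.35)]))-[240,50])*3).round())
E
```

```text
clock: 5.6
tcp_pos: [0.6174, 0.2381, 0.1846]
ee_rot: [-1.566, 0.009, -1.609]
wrist_force: [-7.7, -9.5, 42.4]
gripper_width: -0.0001
clock: 5.72
tcp_pos: [0.6175, 0.2381, 0.1852]
ee_rot: [-1.563, 0.008, -1.609]
wrist_force: [-8.5, -8.5, 29.8]
gripper_width: -0.0002
1.5 [[408. 314.]]
1.6 [[408. 327.]]
1.7 [[407. 340.]]
1.75 [[406. 346.]]
```

View pics/s5.png

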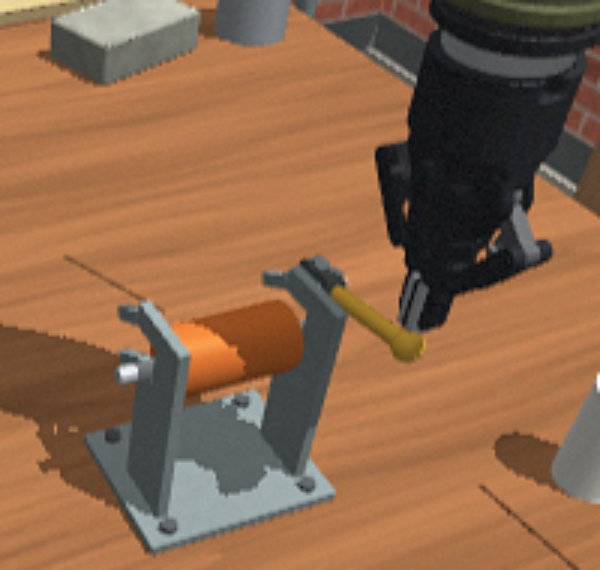

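The lever is at its stop: the ball at crop (408,345) matches 1.75 rad, and the force rose to about 42 N at the tip. I lift, open, and go above the roller.

```bash
python3 -m jog '[[0,-40,0,0,0,0],[0,-50,0,0,0,0],[40,-10,-40,0,0,0],[38,0,-38,0,0,0],[0,0,0,0,0,0]]' 1
python3 - <<'E'
from h import *
import cv2
c=bot.read_camera("wrist"); f=c["frame"][:,:,::-1]
cv2.imwrite("pics/w3.png",f)
s=bot.sense();print(s["tcp_pos"],s["ee_rot"],world2row(np.array([.540,.1608,.110])-s["tcp_pos"]))
print(proj(c,pose(.54,.1603,-.0335,[[0,.08,.12],[0,-.08,.12],[0,.045,.12],[0,-.045,.145]])).round())
E
```

```text
clock: 6.4
tcp_pos: [0.5315, 0.1621, 0.2885]
ee_rot: [-1.569, 0.009, -1.606]
wrist_force: [0.6, 0.4, 0.8]
gripper_width: 0.0852
[0.53287956 0.1635195  0.28873697] [-1.56755026  0.01059621 -1.60585914] [  4.36197453 178.72325467   6.63128617]
[[263.  92.]
 [262. 254.]
 [263. 132.]
 [263. 232.]]
```

View pics/w3.png

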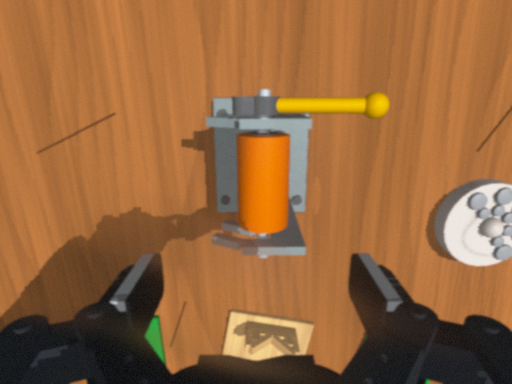

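The roller spans (238–290, 132–232), its axle ends are at (264,93) and (263,254), and the pads are symmetric about x≈256. This agrees with the model to about 1 px, so I descend.

```bash
python3 -m jog '[[4,45,7,0,0,0],[0,45,0,0,0,0],[0,40,0,0,0,0],[0,0,0,0,0,0]]'
python3 - <<'E'
from h import *
s=bot.sense();print(s["tcp_pos"],s["ee_rot"],world2row(np.array([.540,.1608,.110])-s["tcp_pos"]))
E
```

```text
clock: 6.95
tcp_pos: [0.5434, 0.1649, 0.1563]
ee_rot: [-1.567, 0.015, -1.604]
wrist_force: [-0.1, 0.5, 0.2]
gripper_width: 0.0855
[0.54341868 0.16494385 0.15625279] [-1.56659998  0.01495326 -1.60436454] [ 4.94737997 46.16981667 -3.47145669]
```

```bash
python3 -m jog '[[4,25,-3,0,0,-0.8],[0,20,0,0,0,0],[0,0,0,0,0,0]]'
python3 - <<'E'
from h import *
s=bot.sense();print(s["tcp_pos"],s["ee_rot"],s["wrist_force"],world2row(np.array([.540,.1608,.110])-s["tcp_pos"]))
E
python3 -m jog '[[0,0,0,0,0,0],[0,0,0,0,0,0],[0,0,0,0,0,0],[0,0,0,0,0,0]]' 0
python3 - <<'E'
from h import *
import cv2
c=bot.read_camera("wrist"); cv2.imwrite("pics/w4.png",c["frame"][:,:,::-1])
s=bot.sense();print(s["tcp_pos"],s["ee_rot"],s["wrist_force"],s["gripper_width"])
E
```

```text
clock: 7.32
tcp_pos: [0.5436, 0.1651, 0.1135]
ee_rot: [-1.563, 0.005, -1.603]
wrist_force: [0.7, -0.4, 0.4]
gripper_width: 0.0853
[0.54361221 0.16509585 0.11354043] [-1.56256224  0.00465037 -1.6032427 ] [ 0.67559813 -0.37952799  0.37813496] [ 4.42718501  3.49118415 -3.49981648]
clock: 7.82
tcp_pos: [0.5402, 0.1661, 0.1157]
ee_rot: [-1.568, 0.004, -1.602]
wrist_force: [-0.1, 0.9, -3.6]
gripper_width: 0.0485
[0.54039522 0.16604124 0.11569296] [-1.56730118  0.00386755 -1.60207237] [-2.09535579  1.06461073 -2.84658622] 0.04816658852927433
```

View pics/w4.png

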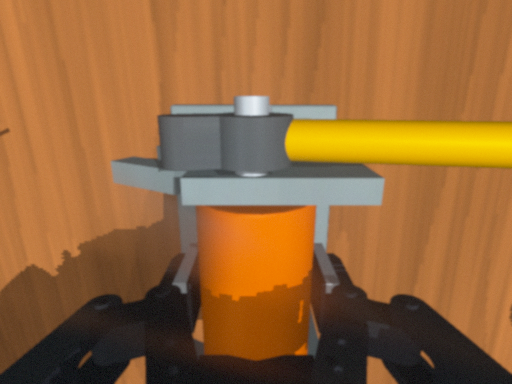

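The grip is on: width 48 mm, roller centred between the pads at x≈257. The TCP x of 0.540 matches the seat. Next I lift the axle 10 mm.

```bash
python3 -m jog '[[0,-5,0,0,0,0],[0,-5,0,0,0,0],[0,0,0,0,0,0]]'
python3 - <<'E'
from h import *
s=bot.sense();print(s["tcp_pos"],s["ee_rot"],s["wrist_force"],s["gripper_width"])
E
```

```text
clock: 8.25
tcp_pos: [0.5404, 0.1654, 0.1263]
ee_rot: [-1.568, 0.003, -1.603]
wrist_force: [-1.6, 1.2, -3.7]
gripper_width: 0.0484
[0.54035004 0.1654215  0.12629298] [-1.56784337  0.00332122 -1.60272692] [-1.63587404  1.18394235 -3.73788167] 0.048424652060742035
```

```bash
python3 -m jog '[[0,0,-8,0,0,0],[0,0,-8,0,0,0],[0,0,0,0,0,0]]'
python3 - <<'E'
from h import *
s=bot.sense();print(s["tcp_pos"],s["ee_rot"],s["wrist_force"],s["gripper_width"])
E
```

```text
clock: 8.62
tcp_pos: [0.5236, 0.166, 0.1264]
ee_rot: [-1.567, 0.004, -1.603]
wrist_force: [-0.1, -0.7, -4.5]
gripper_width: 0.0489
[0.52364401 0.16601605 0.12641059] [-1.56668585  0.00365324 -1.60282832] [-0.11903955 -0.69359152 -4.5190636 ] 0.04886248255935627
```

Now down the slope in small rows.

```bash
python3 -m jog '[[0,6,-10,0,0,0],[0,6,-10,0,0,0],[0,0,0,0,0,0]]'
python3 - <<'E'
from h import *
s=bot.sense();print(s["tcp_pos"],s["ee_rot"],s["wrist_force"],s["gripper_width"])
E
```

```text
clock: 9.0
tcp_pos: [0.502, 0.1666, 0.1133]
ee_rot: [-1.567, 0.003, -1.603]
wrist_force: [0.1, 1.4, -3.7]
gripper_width: 0.0481
[0.50200036 0.16663002 0.11330664] [-1.56690387  0.00343986 -1.60263269] [ 0.13127305  1.38548036 -3.71881234] 0.04805591461111212
```

```bash
python3 -m jog '[[0,5,-8.5,0,0,0],[0,4,-8.5,0,0,0],[0,4,-12,0,0,0],[0,4,-13,0,0,0],[0,0,-20,0,0,0]]'
python3 - <<'E'
from h import *
import cv2
c=bot.read_camera("scene"); cv2.imwrite("pics/s6.png",c["frame"][:,:,::-1])
s=bot.sense();print(s["tcp_pos"],s["ee_rot"],s["wrist_force"],s["gripper_width"])
E
```

```text
clock: 9.62
tcp_pos: [0.4373, 0.1691, 0.0947]
ee_rot: [-1.566, 0.005, -1.604]
wrist_force: [0.3, 0.6, -3.5]
gripper_width: 0.0485
[0.43378688 0.1689849  0.09463585] [-1.56894886  0.00316514 -1.60151448] [-4.53919366 -1.40645675 -4.978256  ] 0.048010966255555614
```

View pics/s6.png

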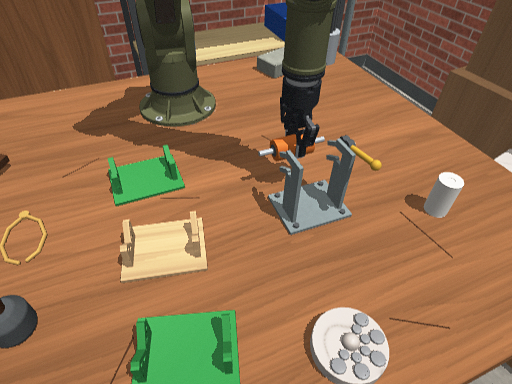

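The roller is out of the slots and held at (290,147). The lever is still open, with its ball at (376,164). I rise and travel towards the cradle.

```bash
python3 -m jog '[[0,-35,0,0,0,0],[0,-45,0,0,0,0],[0,-45,0,0,0,0],[20,-45,5,0,0,0],[40,-20,12,0,0,0]]'; python3 -m jog '[[45,0,12,0,0,0],[45,0,12,0,0,0],[45,0,12,0,5,0],[45,0,14,0,5,0],[40,0,16,0,0,0]]'
python3 - <<'E'
from h import *
s=bot.sense();print(s["tcp_pos"],s["ee_rot"],s["wrist_force"],s["gripper_width"])
print(world2row(np.array([.51,-.14,.33])-s["tcp_pos"]))
E
```

```text
clock: 10.3
tcp_pos: [0.4434, 0.1102, 0.2882]
ee_rot: [-1.572, 0.0, -1.59]
wrist_force: [1.2, -0.9, -5.1]
gripper_width: 0.0481
clock: 10.92
tcp_pos: [0.4926, -0.1189, 0.2898]
ee_rot: [-1.567, -0.003, -1.767]
wrist_force: [0.9, 0.5, -3.6]
gripper_width: 0.0484
[ 0.49259002 -0.11885701  0.28978926] [-1.56677005 -0.0034967  -1.76714275] [ 0.87538692  0.53675315 -3.63220102] 0.048377856362223665
[ 17.48077597 -40.06417288  21.36167271]
```

```bash
python3 -m jog '[[15,-30,20,0,1.2,0],[0,0,0,0,0,0],[0,0,0,0,0,0]]'
python3 - <<'E'
from h import *
import cv2
c=bot.read_camera("wrist"); np.save("w5.npy",c,allow_pickle=True)
s=bot.sense();print(s["tcp_pos"],s["ee_rot"])
cv2.imwrite("pics/w5.png",cv2.resize(c["frame"][0:300,120:420,::-1],None,fx=2,fy=2,interpolation=cv2.INTER_CUBIC))
print(((proj(c,pose(.5306,-.1653,-.2213,[[.065,.08,.01],[.065,-.08,.01],[-.065,-.08,.01],[-.065,.08,.01]]))-[120,0])*2).round().tolist())
E
```

```text
clock: 11.3
tcp_pos: [0.5071, -0.1411, 0.3179]
ee_rot: [-1.571, -0.006, -1.794]
wrist_force: [0.6, -1.0, -4.9]
gripper_width: 0.0482
[ 0.50735199 -0.1410362   0.31813416] [-1.57028559 -0.00564461 -1.79414778]
[[411.0, 207.0], [396.0, 433.0], [220.0, 433.0], [213.0, 207.0]]
```

View pics/w5.png

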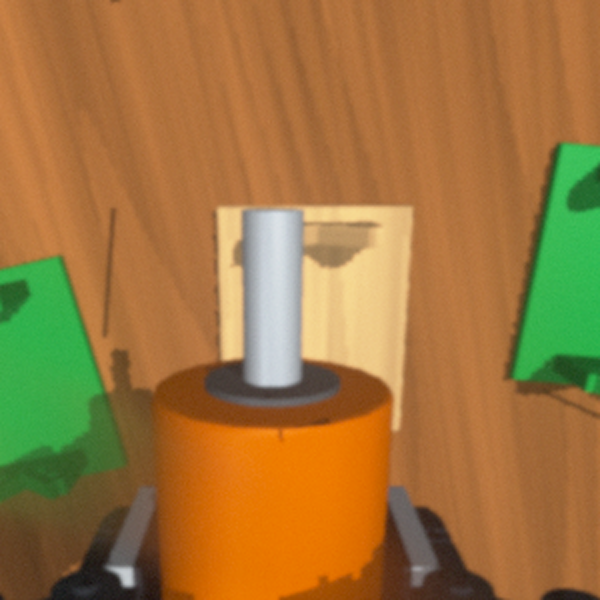

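Run:
```python
from h import *
S=bot.read_camera("scene");T=bot.read_camera("top"); W=np.load("w5.npy",allow_pickle=True).item()
def u(p,x0,y0,s): return np.array([x0+(p[0]+.5)/s-.5,y0+(p[1]+.5)/s-.5])
tc=lambda p:u(p,280,175,7); sc=lambda p:u(p,110,200,7); wc=lambda p:u(p,120,0,2)
ob2=[(T,tc((160,57)),(65,80,10)),(T,tc((543,187)),(65,-80,10)),(T,tc((447,505)),(-65,-80,10)),(T,tc((50,362)),(-65,80,10)),
(S,sc((78,567)),(65,-80,10)),(S,sc((680,482)),(65,80,10)),(S,sc((645,122)),(-65,80,10)),
(W,wc((412,206)),(65,80,10)),(W,wc((217,207)),(-65,80,10)),(W,wc((399,431)),(65,-80,10))]
r2=lambda p:np.ravel([proj(c,pose(*p[:3],np.array(P)/1000))[0]-q for c,q,P in ob2])
s=least_squares(r2,[.53,-.165,-.22]);print(s.x.round(4));print(s.fun.reshape(-1,2).round(1).tolist())
st=bot.sense(); R=Rn.from_euler('xyz',st["ee_rot"]).as_matrix()
f=lambda P:((proj(W,R@np.array(P)/1000+[.50735,-.14104,.31813])-[120,0])*2).round(1).tolist()
print("axle end", f([5-80,-4.3,0]), "roller end top/bot/l/r",f([5-45,-29.3,0]),f([5-45,20.7,0]),f([5-45,-4.3,-25]),f([5-45,-4.3,25]))
print(st["tcp_pos"],st["ee_rot"])
```

```text
[ 0.5315 -0.1651 -0.22  ]
[[-1.3, -1.8], [0.2, -0.9], [-0.2, -0.7], [-1.0, -0.7], [-1.4, 0.2], [0.2, -0.7], [-0.3, -0.0], [0.2, 0.2], [-1.0, -0.1], [-0.4, 0.7]]
axle end [[263.4, 198.1]] roller end top/bot/l/r [[262.1, 415.7]] [[265.3, 345.4]] [[143.4, 374.1]] [[384.6, 374.3]]
[ 0.5074977  -0.1408631   0.31833434] [-1.57012923 -0.00561351 -1.79358871]
```

```bash
python3 -m jog '[[10,50,15,0,0,0],[10,50,14,0,0,0],[0,40,0,0,0,0],[0,0,0,0,0,0]]'
python3 - <<'E'
from h import *
import cv2
c=bot.read_camera("scene"); w=bot.read_camera("wrist")
s=bot.sense();print(s["tcp_pos"],s["ee_rot"],s["wrist_force"],s["gripper_width"])
print(world2row(np.array([.5328,-.1591,.0407])-s["tcp_pos"]))
cv2.imwrite("pics/s7.png",cv2.resize(c["frame"][120:300,80:260,::-1],None,fx=3,fy=3))
cv2.imwrite("pics/w7.png",w["frame"][:,:,::-1])
E
```

```text
clock: 11.95
tcp_pos: [0.5318, -0.1655, 0.1754]
ee_rot: [-1.568, -0.006, -1.789]
wrist_force: [-0.7, -0.5, -2.9]
gripper_width: 0.0479
[ 0.53428472 -0.16554786  0.17886427] [-1.56184867 -0.00650012 -1.7891443 ] [ 0.9167728   0.94719514 -3.43608635] 0.04789723236923722
[ -6.8711051  138.09152567  -4.08192467]
```

View pics/s7.png

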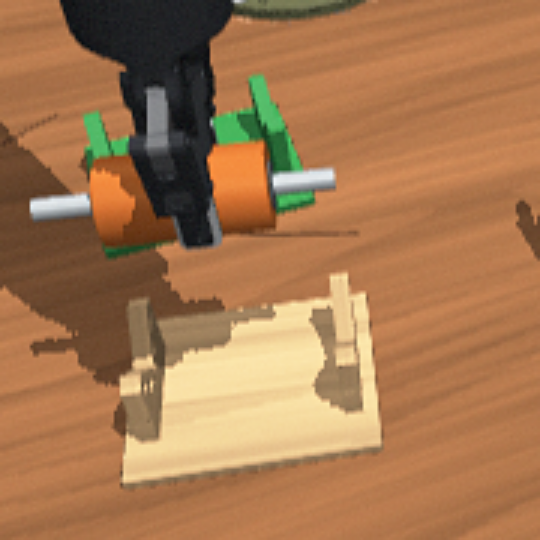

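View pics/w7.png

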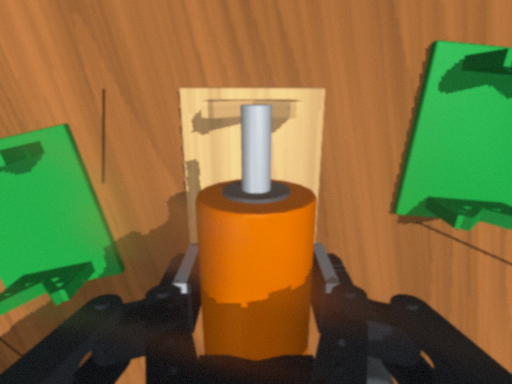

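```bash
python3 -m jog '[[-7,30,-3,0,0,0],[0,28,0,0,0,0],[0,22,0,0,0,0],[0,0,0,0,0,0]]'
python3 - <<'E'
from h import *
import cv2
c=bot.read_camera("scene"); w=bot.read_camera("wrist"); t=bot.read_camera("top")
s=bot.sense();print(s["tcp_pos"],s["ee_rot"],s["wrist_force"],s["gripper_width"])
print(world2row(np.array([.5328,-.1591,.0407])-s["tcp_pos"]))
R=Rn.from_euler('xyz',s["ee_rot"]).as_matrix()
for e in (-80,80):
    P=s["tcp_pos"]+R@np.array([6+e,-4.3,0])/1000
    print(((proj(c,P)-[100,150])*4).round(),((proj(t,P)-[270,160])*5).round())
cv2.imwrite("pics/s8.png",cv2.resize(c["frame"][150:290,100:240,::-1],None,fx=4,fy=4))
cv2.imwrite("pics/t8.png",cv2.resize(t["frame"][160:270,270:380,::-1],None,fx=5,fy=5))
E
```

```text
clock: 12.55
tcp_pos: [0.5403, -0.1582, 0.1071]
ee_rot: [-1.545, -0.008, -1.789]
wrist_force: [-0.2, -0.4, -3.6]
gripper_width: 0.0487
[ 0.54127105 -0.15832183  0.10831786] [-1.54210664 -0.00768047 -1.78944618] [ 0.02229381 -1.19566264 -3.76538318] 0.04825510462238441
[  2.07770586  67.37560454 -10.03741666]
[[404. 235.]] [[136. 161.]]
[[ 34. 280.]] [[452. 270.]]
```

View pics/s8.png

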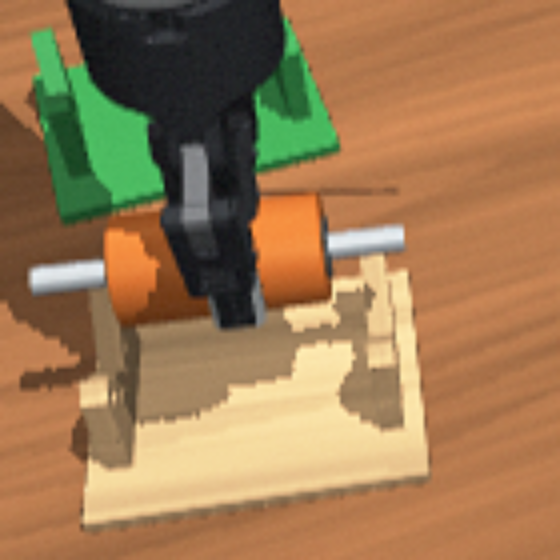

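View pics/t8.png

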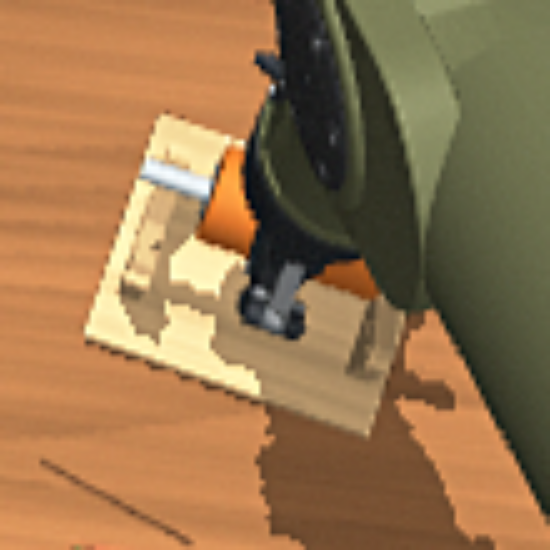

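The axle ends at scene crop (32,280) and (403,238) match the prediction to within 1 px. I correct the x offset and tilt, then lower.

```bash
python3 -m jog '[[2,8,-9,-1.7,0,0.4],[0,8,-2,0,0,0],[0,0,0,0,0,0]]'
python3 - <<'E'
from h import *
s=bot.sense();print(s["tcp_pos"],s["ee_rot"],s["wrist_force"],s["gripper_width"])
print(world2row(np.array([.5328,-.1591,.0407])-s["tcp_pos"]))
E
```

```text
clock: 13.08
tcp_pos: [0.5304, -0.1586, 0.0931]
ee_rot: [-1.571, -0.001, -1.79]
wrist_force: [0.5, 1.0, -4.2]
gripper_width: 0.0486
[ 0.53036403 -0.15859952  0.09311343] [-1.57092756e+00 -9.05896846e-04 -1.79031731e+00] [ 0.45301088  0.96233964 -4.21653553] 0.048577977354952354
[-0.08947337 52.41304649  2.49337486]
```

```bash
python3 -m jog '[[0,16,0,-0.4,0,0],[0,14,0,-0.4,0,0],[0,0,0,0,0,0]]'
python3 - <<'E'
from h import *
s=bot.sense();print(s["tcp_pos"],s["ee_rot"],s["wrist_force"],s["gripper_width"])
print(world2row(np.array([.5328,-.1591,.0407])-s["tcp_pos"]))
E
```

```text
clock: 13.45
tcp_pos: [0.5301, -0.1586, 0.0604]
ee_rot: [-1.587, -0.001, -1.79]
wrist_force: [-0.1, 0.1, -3.7]
gripper_width: 0.0481
[ 0.53011652 -0.15860446  0.06041728] [-1.58661460e+00 -7.11997675e-04 -1.79036325e+00] [-0.08709929  0.14299389 -3.65696465] 0.048099091903752486
[-0.11487252 19.67160442  3.0385207 ]
```

```bash
python3 -m jog '[[0,8,3,0.8,0,0],[0,6,0,0,0,0],[0,0,0,0,0,0]]'
python3 - <<'E'
from h import *
s=bot.sense();print(s["tcp_pos"],s["ee_rot"],s["wrist_force"],s["gripper_width"])
print(world2row(np.array([.5328,-.1591,.0407])-s["tcp_pos"]))
E
```

```text
clock: 13.82
tcp_pos: [0.5334, -0.159, 0.0453]
ee_rot: [-1.572, -0.0, -1.79]
wrist_force: [0.2, 0.5, -4.4]
gripper_width: 0.0482
[ 0.53335621 -0.1589719   0.04530939] [-1.57154443e+00 -3.63598974e-04 -1.78993755e+00] [ 0.16519267  0.529203   -4.4344914 ] 0.04822672024202271
[ 0.24427368  4.60986106 -0.51161098]
```

```bash
python3 -m jog '[[0,3,0,0,0,0],[0,0,0,0,0,0]]'; python3 -m jog '[[0,2,0,0,0,0],[0,0,0,0,0,0]]';python3 -m jog '[[0,1.5,0,0,0,0],[0,0,0,0,0,0]]'
```

```text
clock: 14.08
tcp_pos: [0.5336, -0.159, 0.0425]
ee_rot: [-1.571, -0.0, -1.79]
wrist_force: [0.2, 0.2, -4.3]
gripper_width: 0.0483
clock: 14.32
tcp_pos: [0.5338, -0.159, 0.0422]
ee_rot: [-1.57, -0.002, -1.79]
wrist_force: [-1.6, 0.6, -3.9]
gripper_width: 0.0484
clock: 14.58
tcp_pos: [0.5338, -0.159, 0.0421]
ee_rot: [-1.569, -0.003, -1.79]
wrist_force: [-1.0, -0.3, -3.6]
gripper_width: 0.0485
```

```bash
python3 -m jog '[[0,4,0,0,0,0],[0,0,0,0,0,0]]'
python3 - <<'E'
from h import *
import cv2
c=bot.read_camera("scene"); w=bot.read_camera("wrist"); 
s=bot.sense();print(s["tcp_pos"],s["ee_rot"],s["wrist_force"],s["gripper_width"])
R=Rn.from_euler('xyz',s["ee_rot"]).as_matrix()
for y in (-80,80):
    print(((proj(c,pose(.5315,-.1651,-.22,[0,y/1000,.045]))-[100,150])*4).round())
cv2.imwrite("pics/s9.png",cv2.resize(c["frame"][150:290,100:240,::-1],None,fx=4,fy=4))
cv2.imwrite("pics/w9.png",w["frame"][:,:,::-1])
E
```

```text
clock: 14.82
tcp_pos: [0.5338, -0.159, 0.0423]
ee_rot: [-1.566, -0.006, -1.79]
wrist_force: [-1.6, 1.6, -3.1]
gripper_width: 0.048
[ 0.53390024 -0.15905053  0.04185507] [-1.56675469 -0.00589573 -1.7898215 ] [-5.58317541  0.61456672 12.68165796] 0.04821375630362552
[[ 70. 364.]]
[[410. 318.]]
```

View pics/s9.png

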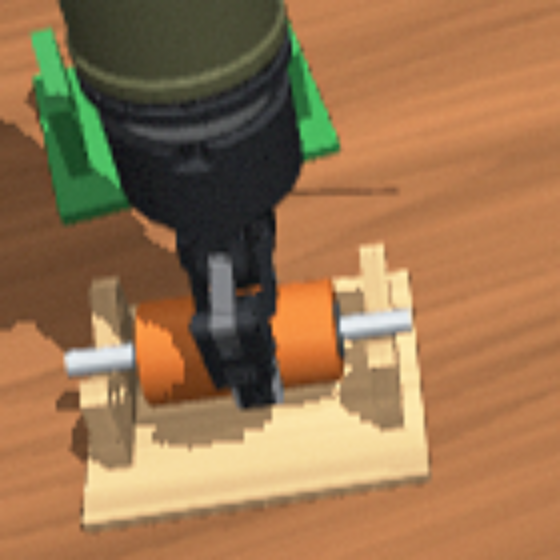

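View pics/w9.png

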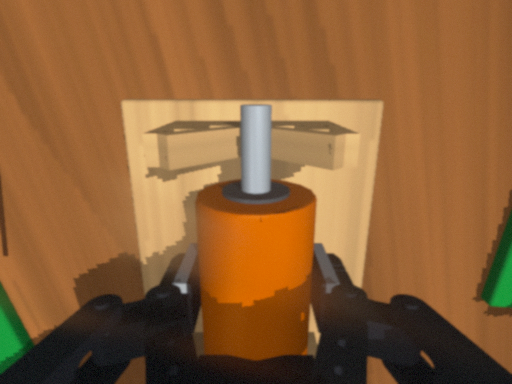

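The axle is seated. Its ends at crop (68,363) and (411,320) match the predicted seat to about 2 px, further rows no longer lower it, and in the wrist view it lies mid-notch at (256,150). I release and withdraw.

```bash
python3 -m jog '[[0,0,0,0,0,0],[0,0,0,0,0,0],[0,0,0,0,0,0],[0,0,0,0,0,0]]' 1; python3 -m jog '[[0,-20,0,0,0,0],[0,-30,0,0,0,0],[0,-40,0,0,0,0],[0,-50,0,0,0,0],[0,-40,0,0,0,0]]'; python3 -m jog '[[30,-20,0,0,0,0],[0,0,0,0,0,0],[0,0,0,0,0,0]]'
python3 - <<'E'
from h import *
import cv2
c=bot.read_camera("scene"); w=bot.read_camera("wrist"); 
s=bot.sense();print(s["clock"],s["tcp_pos"],s["wrist_force"],s["gripper_width"])
a=cv2.resize(c["frame"][80:290,100:400,::-1],None,fx=2.5,fy=2.5)
cv2.imwrite("pics/s10.png",a)
cv2.imwrite("pics/w10.png",w["frame"][:,:,::-1])
for y in (-80,80): print(((proj(c,pose(.5315,-.1651,-.22,[0,y/1000,.045]))-[100,80])*2.5).round())
print(((proj(c,pose(.54,.1603,-.0335,[.085*np.sin(1.4),.07,.153+.085*np.cos(1.4)]))-[100,80])*2.5).round())
E
```

```text
clock: 15.42
tcp_pos: [0.5355, -0.1591, 0.0414]
ee_rot: [-1.564, -0.004, -1.79]
wrist_force: [-0.1, -0.8, 1.3]
gripper_width: 0.0857
clock: 16.05
tcp_pos: [0.5331, -0.1579, 0.2227]
ee_rot: [-1.572, -0.003, -1.789]
wrist_force: [0.6, -0.4, -0.6]
gripper_width: 0.0854
clock: 16.42
tcp_pos: [0.528, -0.1871, 0.2467]
ee_rot: [-1.566, -0.003, -1.788]
wrist_force: [-0.1, 0.2, -0.1]
gripper_width: 0.0854
16.525 [ 0.52784867 -0.18720253  0.24627482] [ 0.47106426  0.36621584 -0.80568006] 0.08536429275453622
[[ 44. 402.]]
[[256. 374.]]
[[688. 213.]]
```

View pics/s10.png

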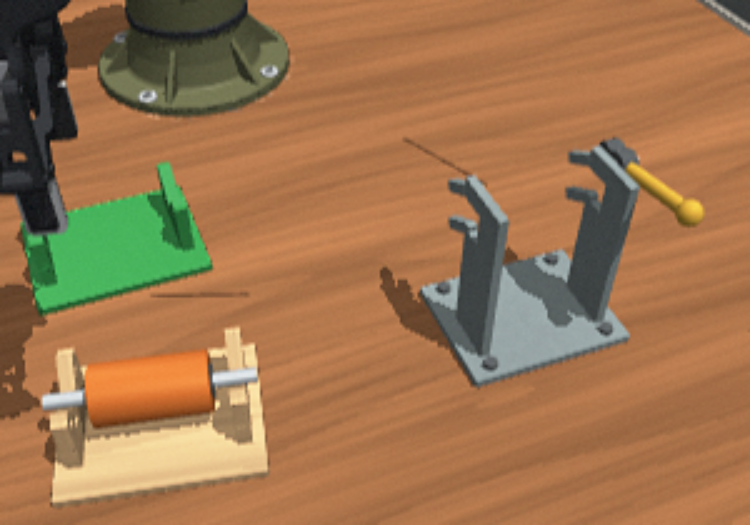

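View pics/w10.png

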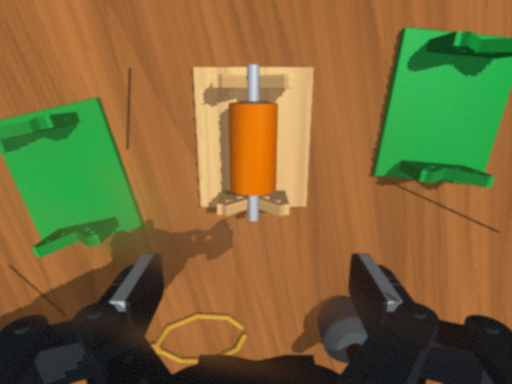

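The roller lies in the cradle, with axle ends at scene crop (43,402) and (257,376) against predicted (44,402) and (256,374). In the wrist view it sits mid-notch at x≈253. The lever ball at (690,212) matches 1.75 rad, and the gripper is clear of everything.

```bash
python3 -c "
from station import bot
print(bot.close_job())"
```

```text
the job is handed in; nothing more can be done
None
```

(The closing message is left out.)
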